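Clamp a tube in the drill jig with its swing strap and cam lever

ROBOT

A 6-joint arm with a two-finger parallel gripper is mounted at the origin on the work surface; the furniture and walls round the work are solid. World frame = base frame: x ahead of the robot, y to its left, z up, the work surface at z = 0. Lengths are in m, angles in degrees, forces in N, time in s.
With the tool pointing down it reaches from about 0.325 to 0.75 m from the base axis. Payload 7.6 kg.
Tool frame: the origin (TCP) lies on the centre line of the jaws, within the pads' length; the fingertips stand 8 mm ahead of it and the grasp point (between the pads) lies 11 mm behind it; y points along the fingers, z is the direction in which the jaws open and shut, and the axes are right-handed (so a half turn about y gives the same grasp; the last joint's range is limited). The gripper opens to 85 mm and grips with 20 to 120 N. Pads are 22 mm wide; open, the fingers measure 114 mm over their backs; the gripper's body (76 mm by 85 mm) begins 54 mm behind the grasp point. The pads swing forward as they close: fully open they stand 13 mm farther back than shut.
Start: joints at [-73.986, 2.991, 80.254, -0, 96.75, -4.028], TCP at [0.18, -0.493, 0.239] pointing down, gripper open.
Joint ranges: [-166.34, 166.34], [-52.06, 124.39], [6.96, 135.62], [-60.46, 240.46], [14.63, 156.25], [-167.68, 167.68]. Speed limits (degrees/s): [147.25, 147.25, 172.46, 180, 180, 180].

INTERFACE

Orientations are given as [roll, pitch, yaw] about the fixed x, y, z axes, in that order (R = Rz(yaw) Ry(pitch) Rx(roll)).
In Python, from rig import arm gives the robot as it stands. The module is installed in compiled form; this text tells all that it offers.
- The arm moves only by the tool arm_command, never from a script. Its arguments are lists of equal length, an entry for each row: "gripper": the opening, from 0 (shut) to 1 (fully open); "dp": the shift along the world's x, y, z in cm, a list of three; "turn": the turn, a rotation vector about the world's x, y, z in rad, a list of three. A call has 1 to 10 rows; each row is the pose to reach, as a shift and turn from the pose measured when the call began; what a row does not reach only later rows make up. A row lasts 1/8 s, in which the tool goes at most 62.5 mm and 10.7 degrees, less where a joint would pass 70% of its speed; a pose out of reach is approached as far as the arm can. A call with a gripper value outside its range is refused whole. The fingers move at their own pace and stop on an object; the grip force is fixed at half the most. Time passes only in rows, so rows that repeat a pose let the fingers close. It gives the time, the measured TCP pose, the force and the opening at its end, in the units of the state.
- arm.state(): the state, without advancing time (a new reading comes with each control period).
- arm.capture(name): name is "scene" or "top" or "wrist"; returns the picture (480x640x3 uint8, blue, green, red); there is no depth.
- arm.get_calibration(name): a dict with "intrinsics" (3x3 intrinsics, pixels), "position" and "orientation" of the camera in the world. Camera axes: x right, y down, z forward; pixel columns grow to the right and rows downward; lengths in m; the calibration is good to about 2 mm. A picture is of the moment at which its call begins: read the wrist's pose just before it. get_calibration takes no time and is no camera call; for the wrist camera it gives the pose at the moment of the call.
- arm.sign_off(): hands the job in, once; it reports no verdict.
Trained networks look in the newest picture that a camera, given by its name, has taken for a name from the list of things; names that differ only in an ending like _2 or _b are one class to them, and where a whole thing is asked for, a point or a joint stands for the part that bears it (a point fixed in the world has none). Each returns a list of dicts, best first, with "score" (0 to 1); they miss things now and then, are a little off and sometimes report something else, mostly with a low value. They report only what shows in the picture. A call takes as long as a camera call.
- arm.trace(camera, query): "region" (480x640 bool, what is visible of it).
- arm.spot_point(camera, query): "at" ([x, y, z] in m, in world coordinates, good to about 4 mm: a listed point, or the origin of a listed thing).
The state is a dict: "clock": time; "joints": joint angles; "qd": joint speeds; "joint_efforts": joint torques, N m; "tool_pos": TCP position; "tool_rot": TCP orientation; "contact_force": force on the tool from outside, world axes, zero at the start; "ft_torque": the same for the moment, N m; "finger_gap": opening from 0.0 (shut) to 1.0 (fully open).
Only numpy, scipy, OpenCV 4.12 (cv2) and the standard library are available. Lean on these libraries where they do the work, as an engineer would, in place of code of your own. Each camera call takes 0.05 s, during which the arm holds its last target.

TASK

Clamp the square tube that lies in the raised drill jig: with the fingers push the swing strap round over the tube until it rests against its stop pin, and then push the cam lever fully down so that the rubber foot presses on the tube. Only push, do not lift or carry anything: the tube stays as it lies in its nest, and the cup, the carton and the pliers stay where they are.

Things in the scene. Friction and masses are not known exactly. Their poses are not given: they have to be found in the camera images.
- jig: Fixed drill jig: a dark steel plate 120 x 170 x 12 mm (top 182 mm above the worktop) on a square column; origin on the worktop under the column. In its axes the plate's centre is at x = +35 mm, the tube nest (pins, fence, stops up to 196 mm) at y = +45, the strap's swivel axis at x = +35, y = -35. A thin pin at x = 53, y = -5, 228 mm high, stops the strap when it points along +y.
- strap_pivot (a point): Point on the strap's upright swivel axis at the strap's mid-thickness, 223 mm above the worktop; its -y axis points along the strap to the nose. The strap is a bare aluminium bar 26 mm wide, 16 mm thick (underside 215, top 231 mm above the worktop), from 18 mm behind the axis to 99 mm before it, with a round nose.
- strap_nose (a point): Point in the strap's nose, 80 mm from the swivel axis, at mid-thickness. A spindle with a round rubber foot (18 mm wide) hangs here; its steel head (18 mm wide) stands 12.5 mm above the strap's top. The lever drives the foot down 6 mm: raised, it is 4 mm above the tube's top; lowered beside the tube, it would strike its side.
- strap (a joint): Swing of the strap in rad: 0 parked (roughly along -x of the jig, toward the robot), growing clockwise seen from above to 1.75 at the stop pin, where the strap points along +y of the jig, over the tube. It starts between 0.05 and 0.5 and stays where it is left; turning it takes about 0.25 N m (3 to 4 N at the nose).
- lever_axis (a point): Centre of the cam lever's level axis, directly above the swivel axis, 251 mm above the worktop, in a steel fork on the strap (12 mm round the axis). The lever turns with the strap. Beware of the room: a heavy rivet tool hangs fixed about 0.3 m ahead and 0.1 m left of the robot's base, its lower end 0.36 m above the worktop; keep the arm clear of it.
- lever_grip (a point): Centre of the lever's black grip (22 mm wide, 34 mm long, 14 mm thick), 83 mm from the lever's axis. The lever points away from the strap's nose (along +y of the strap) and up. Its whole length is 100 mm; between axis and grip it is a bar 13 mm wide, 9 mm thick.
- lever (a joint): Cam lever in rad: 0 raised (1.15 rad above level), 1.15 fully down (level, pointing away from the strap's nose). It starts between 0 and 0.25. It stays where it is left; pushing it down takes about 0.2 to 0.3 N m (3 to 4 N at the grip).
- foot: The rubber foot below the strap's nose, sprung on the spindle; origin on the spindle's axis 4 mm above the foot's lower face. It presses the tube with about 8 N when the lever is fully down with the strap over the tube.
- tube_center (a point): Centre of the bare square steel tube, 25 x 25 x 110 mm, lying loose in the jig's nest along the jig's x, its top 207 mm above the worktop. The point's y axis runs along the tube.
- tube: The same tube; origin under its centre, on the plate.
- cup: Loose open steel cup, 59 mm wide, 64 mm high, with pins sticking out; origin under its centre. Leave alone.
- carton: Loose closed carton, 65 x 70 x 55 mm; origin under its centre. Leave alone.
- pliers: Loose pliers lying flat, 46 x 162 x 14 mm; origin under the centre, y along them. Leave alone.

How it is judged:
By the outcome, as a careful person would: the job done as asked, in the order asked, and still so for the second after the job is handed in, with the robot touching nothing.
It also fails if it takes over 51 s, if anything falls off the work surface, if the arm or the gripper's body presses on something with over 40 N, if the wrist force passes 120 N, or if a joint passes its speed limit or range.

## Working session

There is one attempt and no reset: what is moved stays moved. The work goes in short steps, Python scripts to look and compute and a tool call to move; the robot and the scene stay as the last step left them, time stands still between calls to the robot, and variables do not carry over. Pictures are saved under pics/ and viewed, and the job is handed in when it is done.

Besides the shell and the picture viewer there is one more tool, called after "Request:" as name(argument=value, ...), one argument or row to a line, values as JSON. arm_command: Moves the arm, as the interface text tells. Its arguments: {"type":"object","properties":{"gripper":{"type":"array","items":{"type":"number"}},"dp":{"type":"array","items":{"type":"array","items":{"type":"number"}}},"turn":{"type":"array","items":{"type":"array","items":{"type":"number"}}}},"required":["gripper","dp","turn"]}

```bash
mkdir -p pics
python3 - <<'E'
from rig import arm
import cv2,numpy as np
s=arm.state();print(s['clock'],s['tool_pos'],s['tool_rot'],s['contact_force'],s['finger_gap'])
for c in ["scene","top"]:
    im=arm.capture(c);cv2.imwrite(f"pics/{c}0.png",im)
    k=arm.get_calibration(c);print(c,k['position'],k['orientation'],np.array(k['intrinsics']).tolist())
    for q in ["jig","strap_pivot","strap_nose","lever_axis","lever_grip","foot","tube_center"]:
        r=arm.spot_point(c,q)
        print(q,[(np.round(a['at'],4).tolist(),round(a['score'],2)) for a in r[:2]])
print(arm.state()['clock'])
E
```

```text
0.0 [ 0.17986676 -0.49291991  0.23847948] [-9.00895684e+01  5.18100732e-03 -1.59957909e+02] [-0.89977027  0.39102749 -0.5417161 ] 1.0005772904328405
scene [-0.29560583 -0.57223004  1.0153991 ] [-133.82116377   -1.06100401  -61.55077746] [[518.2202419613849, 0.0, 330.5477014950991], [0.0, 518.2202419613849, 242.6669834171187], [0.0, 0.0, 1.0]]
jig [([0.4326, -0.1952, 0.0003], 0.61)]
strap_pivot []
strap_nose []
lever_axis [([0.4693, -0.2301, 0.2543], 0.81)]
lever_grip [([0.5157, -0.2265, 0.3203], 0.53)]
foot []
tube_center [([0.4719, -0.1522, 0.1935], 0.71), ([0.4764, -0.1496, 0.1827], 0.65)]
top [ 0.17716517 -0.186749    1.44921716] [-1.67706611e+02 -2.04462000e-02 -8.78519725e+01] [[570.0747848882564, 0.0, 312.6674676242168], [0.0, 570.0747848882564, 245.64049819002798], [0.0, 0.0, 1.0]]
jig [([0.4347, -0.1942, 0.0024], 0.59)]
strap_pivot [([0.4745, -0.2278, 0.2246], 0.6)]
strap_nose [([0.3871, -0.2255, 0.2208], 0.94)]
lever_axis [([0.4692, -0.2308, 0.2524], 0.66)]
lever_grip [([0.5149, -0.2313, 0.3182], 0.69)]
foot [([0.4358, -0.195, 0.0027], 0.66)]
tube_center [([0.4791, -0.1498, 0.1931], 0.58)]
0.8
```

View pics/scene0.png

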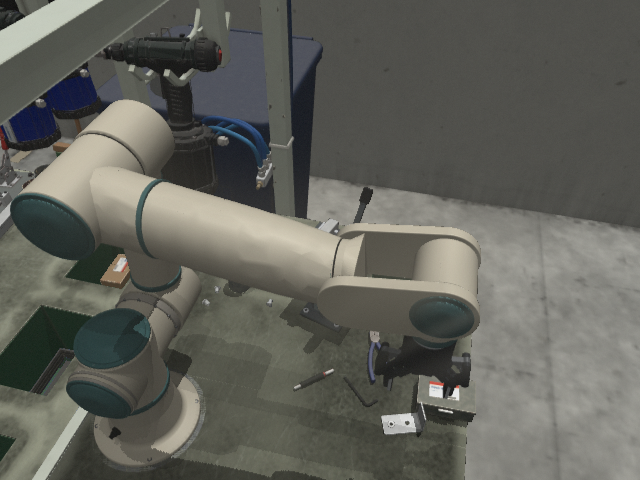

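View pics/top0.png

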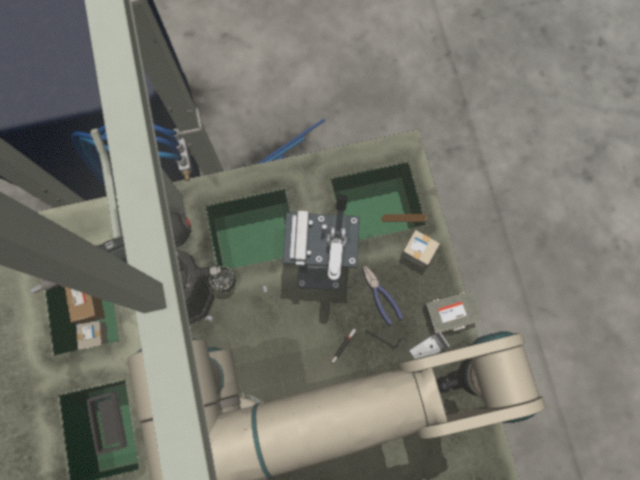

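The scene view shows the jig half hidden by the arm. The top view shows it clearly: plate at about (322,250), tube at (300,238), strap pointing toward the robot with its nose at (334,272), lever grip at (341,203). The pliers at (382,295) are clear on the right. Next I'll get the jig yaw and strap angle.

```bash
cat > h.py <<'E'
import numpy as np,cv2
from scipy.spatial.transform import Rotation as R
def ray(k,uv):
    K=np.array(k['intrinsics']);Rm=R.from_euler('xyz',k['orientation'],degrees=True).as_matrix()
    d=Rm@np.linalg.solve(K,np.array([uv[0],uv[1],1.]));return np.array(k['position']),d
def atz(k,uv,z):
    p,d=ray(k,uv);return p+d*(z-p[2])/d[2]
def proj(k,P):
    K=np.array(k['intrinsics']);Rm=R.from_euler('xyz',k['orientation'],degrees=True).as_matrix()
    c=Rm.T@(np.array(P)-np.array(k['position']));u=K@c;return u[:2]/u[2]
E
python3 - <<'E'
from rig import arm
from h import *
k=arm.get_calibration("top")
im=arm.capture("top");cv2.imwrite("pics/crop0.png",cv2.resize(im[190:310,260:420],None,fx=5,fy=5,interpolation=cv2.INTER_CUBIC))
for q,z in [("tube",.207),("strap",.231),("jig",.182)]:
    r=arm.trace("top",q)
    if r:
        m=r[0]['region'].astype(np.uint8)
        n,l,st,ce=cv2.connectedComponentsWithStats(m)
        m=(l==1+np.argmax(st[1:,4])).astype(np.uint8)
        ys,xs=np.nonzero(m)
        P=np.array([atz(k,(x,y),z)[:2] for x,y in zip(xs,ys)],np.float32)
        rc=cv2.minAreaRect(P*1000);print(q,r[0]['score'],m.sum(),rc,P.mean(0))
E
```

```text
tube 0.73 507 ((470.41546630859375, -148.61282348632812), (113.2837905883789, 26.755197525024414), 0.3613446354866028) [ 0.467652   -0.14981687]
strap 0.19 936 ((465.52777099609375, -229.7514190673828), (35.315452575683594, 190.40875244140625), 89.81629180908203) [ 0.45937702 -0.22970594]
jig 0.86 4509 ((466.224853515625, -194.79568481445312), (170.46966552734375, 222.47109985351562), 88.48436737060547) [ 0.45158505 -0.20177668]
```

View pics/crop0.png

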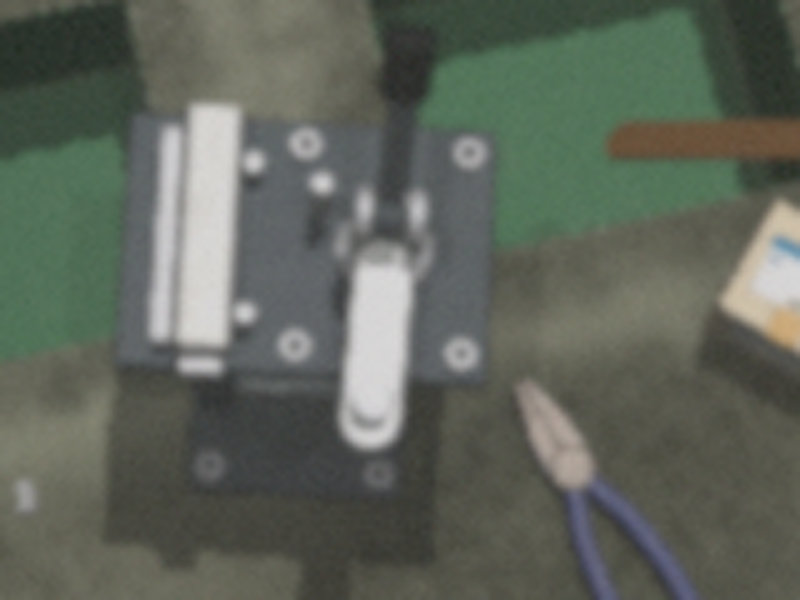

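Request:
arm_command(
  gripper=[0,0,0,0,0,0,0,0,0,0],
  dp=[
    [0,0,4],
    [3,3,6],
    [7,7,6],
    [11,11,6],
    [15,15,6],
    [19,17,6],
    [22,19,6],
    [22,19,6],
    [22,19,6],
    [22,19,6],
  ],
  turn=[
    [0,0,0],
    [0,0,-0.1],
    [0,0,-0.2],
    [0,0,-0.3],
    [0,0,-0.35],
    [0,0,-0.35],
    [0,0,-0.35],
    [0,0,-0.35],
    [0,0,-0.35],
    [0,0,-0.35],
  ],
)

```text
clock: 2.25
tool_pos: [0.3992, -0.3039, 0.2994]
tool_rot: [-90.0, 0.0, 179.9]
contact_force: [0.2, -0.4, -0.0]
finger_gap: -0.002
```

Run:
```python
from rig import arm
from h import *
s=arm.state();print(s['clock'],s['tool_pos'],s['tool_rot'],s['contact_force'],s['finger_gap'],s['joints'])
k=arm.get_calibration("top");print('pin',atz(k,(324.4,226.6),.228),'nosehead',atz(k,(334.2,272),.2435))
o=[]
for c in ["scene","wrist"]:
    im=arm.capture(c);o.append(im)
    for q in ["strap_pivot","strap_nose","lever_axis","lever_grip","tube_center"]:
        r=arm.spot_point(c,q)
        print(c,q,[(np.round(a['at'],4).tolist(),round(a['score'],2)) for a in r[:2]])
cv2.imwrite("pics/b1.png",cv2.resize(np.hstack(o),(800,300)));
cv2.imwrite("pics/s1.png",o[0]);cv2.imwrite("pics/w1.png",o[1])
```

```text
2.25 [ 0.39924403 -0.30387205  0.29944392] [-8.99773880e+01  8.27299175e-04  1.79906941e+02] [ 0.23225677 -0.37028134 -0.03812279] -0.0017524377996851867 [-4.14841517e+01 -1.14420551e+00  7.76401314e+01 -1.68825147e-02
  1.03488502e+02  4.86049670e+01]
pin [ 0.48709748 -0.20149058  0.228     ] nosehead [ 0.38369724 -0.22561155  0.2435    ]
scene strap_pivot [([0.465, -0.2303, 0.226], 0.94)]
scene strap_nose [([0.3963, -0.2275, 0.2265], 0.74)]
scene lever_axis [([0.4684, -0.2341, 0.2548], 0.57)]
scene lever_grip []
scene tube_center [([0.474, -0.1502, 0.1937], 0.83)]
wrist strap_pivot [([0.4714, -0.2328, 0.2232], 0.75)]
wrist strap_nose [([0.3903, -0.2224, 0.2233], 0.96), ([0.3708, -0.3464, -0.0044], 0.69)]
wrist lever_axis [([0.4643, -0.2284, 0.254], 0.72), ([0.4731, -0.1485, 0.1941], 0.66)]
wrist lever_grip [([0.3922, -0.2211, 0.2236], 0.75)]
wrist tube_center [([0.4715, -0.1459, 0.1952], 0.92)]
```

View pics/b1.png

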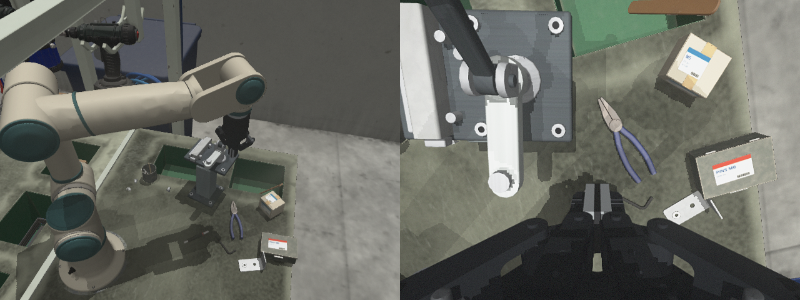

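The views agree: pivot about (0.469, -0.230), strap direction about 176°, final direction 90°, and the finger is shut beside the strap on the right. I'll lower it next to the strap now.

Request:
arm_command(
  gripper=[0,0,0,0,0,0],
  dp=[
    [0.5,2.5,-1],
    [0.5,2.5,-4],
    [0.5,2.5,-7.3],
    [0.5,2.5,-7.3],
    [0.5,3.8,-7.3],
    [0.5,3.8,-7.3],
  ],
  turn=[
    [0,0,0],
    [0,0,0],
    [0,0,0],
    [0,0,0],
    [0,0,0],
    [0,0,0],
  ],
)

```text
clock: 3.6
tool_pos: [0.4056, -0.2648, 0.2282]
tool_rot: [-89.9, 0.1, -180.0]
contact_force: [-0.2, -0.3, -0.5]
finger_gap: 0.0
```

Run:
```python
from rig import arm
from h import *
im=arm.capture("wrist");cv2.imwrite("pics/w2.png",im)
P=np.array([.4695,-.230]);c=arm.state()['tool_pos'];print(c)
for th,d in [(176,27.5),(165,29.5),(150,31.),(135,31),(120,30),(105,27.5),(95,25),(90,24)]:
    a=np.radians(th);u=np.array([np.cos(a),np.sin(a)]);t=np.array([u[1],-u[0]])
    f=P+.062*u-d/1000*t;print(th,np.round((f-c[:2])*100,2))
```

```text
[ 0.405475   -0.26505482  0.22801287]
176 [0.03 1.19]
165 [-0.35  2.26]
150 [-0.52  3.92]
135 [-0.17  5.7 ]
120 [0.7  7.37]
105 [2.14 8.78]
95 [3.37 9.46]
90 [4.   9.71]
```

View pics/w2.png

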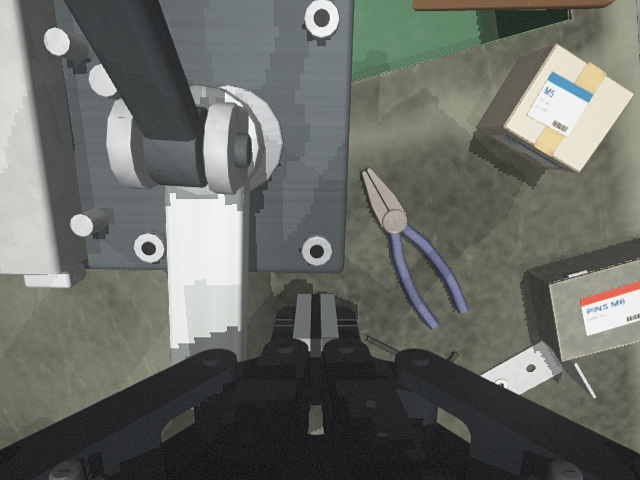

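The finger stands beside the strap at (315,320), with a gap of about 3 cm at the side of the strap. I'll push along the arc, first to about 120°.

Request:
arm_command(
  gripper=[0,0,0,0,0,0,0,0,0,0],
  dp=[
    [0,0.6,-0.2],
    [0,1.2,-0.2],
    [-0.2,1.7,-0.2],
    [-0.35,2.3,-0.2],
    [-0.45,3.1,-0.2],
    [-0.5,3.9,-0.2],
    [-0.35,4.8,-0.2],
    [-0.15,5.7,-0.2],
    [0.25,6.5,-0.2],
    [0.7,7.4,-0.2],
  ],
  turn=[
    [0,0,0],
    [0,0,0],
    [0,0,0],
    [0,0,0],
    [0,0,0],
    [0,0,0],
    [0,0,0],
    [0,0,0],
    [0,0,0],
    [0,0,0],
  ],
)

```text
clock: 4.9
tool_pos: [0.4126, -0.1904, 0.2259]
tool_rot: [-89.9, 0.1, -180.0]
contact_force: [-0.8, -4.1, 0.4]
finger_gap: 0.0
```

Run:
```python
from rig import arm
from h import *
im=arm.capture("wrist");cv2.imwrite("pics/w3.png",im)
P=np.array([.4695,-.230]);c=arm.state()['tool_pos'];print(c,arm.state()['contact_force'])
print([(a['at'],a['score']) for a in arm.spot_point("wrist","lever_axis")[:1]])
for th,d in [(120,30),(112,28.5),(105,27.5),(100,26.5),(95,25),(90,24)]:
    a=np.radians(th);u=np.array([np.cos(a),np.sin(a)]);t=np.array([u[1],-u[0]])
    f=P+.062*u-d/1000*t;print(th,np.round((f-c[:2])*100,2))
```

```text
[ 0.41298231 -0.18947001  0.22582983] [-0.15930253 -1.86526703 -0.19350514]
[([0.467, -0.2313, 0.2523], 0.56)]
120 [-0.05 -0.18]
112 [0.69 0.63]
105 [1.39 1.22]
100 [1.97 1.59]
95 [2.62 1.91]
90 [3.25 2.15]
```

View pics/w3.png

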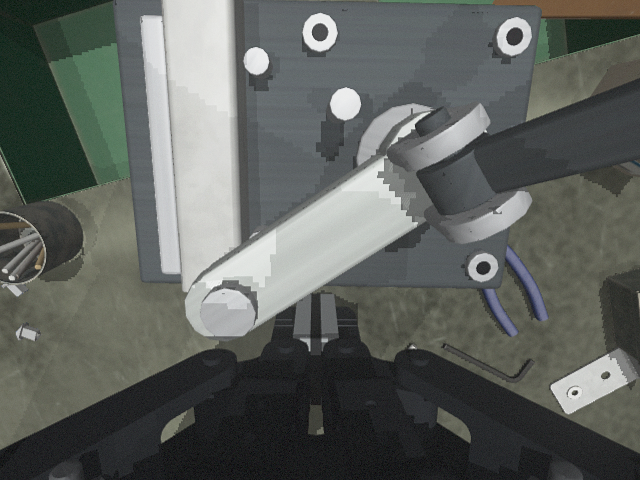

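The strap has swung to about 120° and its nose (230,310) is at the tube. I'll continue to the stop.

Request:
arm_command(
  gripper=[0,0,0,0,0,0,0,0,0,0],
  dp=[
    [0.3,0.3,0],
    [0.7,0.6,0],
    [1.05,0.9,0],
    [1.4,1.2,0],
    [1.7,1.4,0],
    [2.0,1.6,0],
    [2.3,1.75,0],
    [2.6,1.9,0],
    [2.9,2.0,0],
    [3.1,2.1,0],
  ],
  turn=[
    [0,0,0],
    [0,0,0],
    [0,0,0],
    [0,0,0],
    [0,0,0],
    [0,0,0],
    [0,0,0],
    [0,0,0],
    [0,0,0],
    [0,0,0],
  ],
)

```text
clock: 6.25
tool_pos: [0.444, -0.1686, 0.2257]
tool_rot: [-90.0, 0.1, -179.9]
contact_force: [-4.0, -2.7, -0.6]
finger_gap: 0.002
```

Request:
arm_command(
  gripper=[0,0,0,0],
  dp=[
    [0.1,0,0],
    [0.2,0,0],
    [0.3,0,0],
    [0.3,0,0],
  ],
  turn=[
    [0,0,0],
    [0,0,0],
    [0,0,0],
    [0,0,0],
  ],
)

```text
clock: 6.75
tool_pos: [0.4465, -0.1681, 0.2257]
tool_rot: [-90.1, 0.0, -179.8]
contact_force: [-7.0, 2.1, 1.8]
finger_gap: -0.001
```

Run:
```python
from rig import arm
from h import *
im=arm.capture("wrist");cv2.imwrite("pics/w4.png",im)
s=arm.state();print(s['tool_pos'],s['contact_force'])
```

```text
[ 0.44652309 -0.16814904  0.22567728] [-6.49476658  1.88643225  0.50431236]
```

View pics/w4.png

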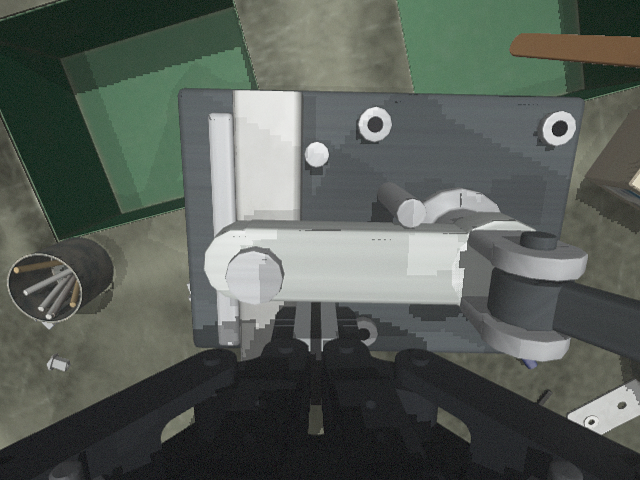

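The strap lies over the tube and reaches the stop pin (410,212). I'll push a bit more to see the force rise at the stop.

Request:
arm_command(
  gripper=[0,0,0,0],
  dp=[
    [0.15,0,0],
    [0.3,0,0],
    [0.3,0,0],
    [0.3,0,0],
  ],
  turn=[
    [0,0,0],
    [0,0,0],
    [0,0,0],
    [0,0,0],
  ],
)

```text
clock: 7.3
tool_pos: [0.4468, -0.1681, 0.2257]
tool_rot: [-90.1, -0.4, -179.9]
contact_force: [-21.2, 1.0, 6.9]
finger_gap: -0.001
```

The force rose to 21 N with only 0.3 mm of movement, so the strap is on its stop. I'll back off, rise and look.

Request:
arm_command(
  gripper=[0,0,0,0,0,0,0,0],
  dp=[
    [-0.5,0,0],
    [-1.5,0,0],
    [-3,0,2],
    [-4,-1,7],
    [-5,-3,13],
    [-5,-3,15],
    [-5,-3,15],
    [-5,-3,15],
  ],
  turn=[
    [0,0,0],
    [0,0,0],
    [0,0,0],
    [0,0,0],
    [0,0,0],
    [0,0,0],
    [0,0,0],
    [0,0,0],
  ],
)

```text
clock: 8.3
tool_pos: [0.3967, -0.1978, 0.3741]
tool_rot: [-90.2, -0.5, -179.9]
contact_force: [-0.4, -0.0, -1.3]
finger_gap: -0.003
```

Run:
```python
from rig import arm
from h import *
s=arm.state();print(s['clock'],s['tool_pos'],s['contact_force'])
for c in ["wrist","scene","top"]:
    im=arm.capture(c);cv2.imwrite(f"pics/{c}5.png",im)
    for q in ["strap_pivot","strap_nose","lever_axis","lever_grip","tube_center"]:
        r=arm.spot_point(c,q)
        print(c,q,[(np.round(a['at'],4).tolist(),round(a['score'],2)) for a in r[:2]])
```

```text
8.3 [ 0.39670412 -0.19782107  0.37413209] [-0.40621684 -0.01809891 -1.30701143]
wrist strap_pivot [([0.4705, -0.2303, 0.2236], 0.86)]
wrist strap_nose [([0.4739, -0.1458, 0.2232], 0.87)]
wrist lever_axis [([0.4678, -0.2282, 0.2514], 0.77)]
wrist lever_grip [([0.4731, -0.2763, 0.317], 0.78)]
wrist tube_center []
scene strap_pivot [([0.4664, -0.2291, 0.2257], 0.75)]
scene strap_nose [([0.4748, -0.148, 0.2279], 0.94)]
scene lever_axis [([0.4682, -0.2291, 0.2519], 0.64)]
scene lever_grip [([0.4701, -0.2726, 0.317], 0.5)]
scene tube_center [([0.4716, -0.1506, 0.1928], 0.65)]
top strap_pivot []
top strap_nose [([0.3891, 0.0491, 0.0008], 0.68), ([0.4687, -0.1488, 0.2236], 0.39)]
top lever_axis []
top lever_grip []
top tube_center []
```

View pics/wrist5.png

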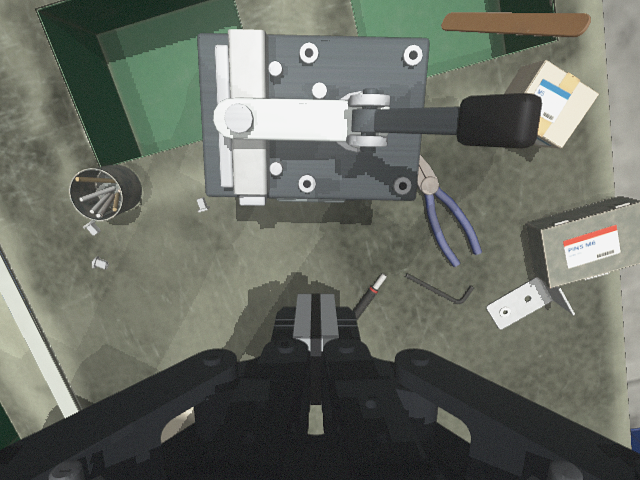

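View pics/scene5.png

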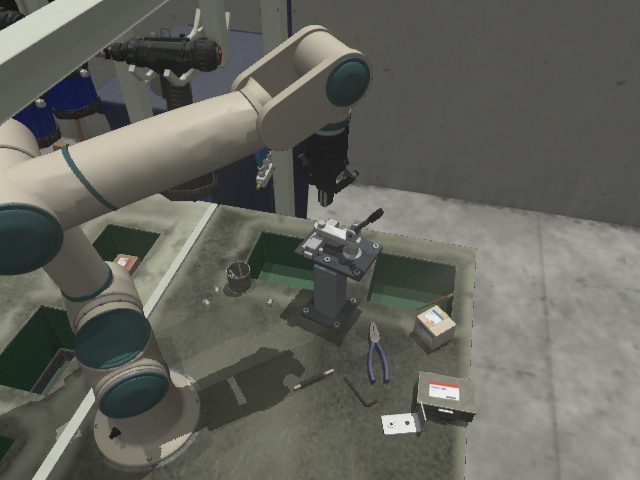

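The strap points along +y over the tube and the lever grip is at (500,120) in the wrist view. Grip is at about (0.471, -0.275, 0.317), so the lever stands about 55° above level. I'll place the fingertip on its inner side.

Request:
arm_command(
  gripper=[0,0,0,0,0],
  dp=[
    [4,-2,0],
    [7.4,-3.4,0],
    [7.4,-3.4,-2],
    [7.4,-3.4,-3.5],
    [7.4,-3.4,-3.5],
  ],
  turn=[
    [0,0,0],
    [0,0,0],
    [0,0,0],
    [0,0,0],
    [0,0,0],
  ],
)

```text
clock: 9.82
tool_pos: [0.4703, -0.2318, 0.3396]
tool_rot: [-90.2, -0.5, -179.9]
contact_force: [-0.3, -1.2, -1.0]
finger_gap: 0.0
```

Run:
```python
from rig import arm
from h import *
s=arm.state();print(s['clock'],s['tool_pos'],s['contact_force'])
o=[arm.capture("wrist"),arm.capture("scene")[120:360,180:500]]
cv2.imwrite("pics/b6.png",np.hstack([cv2.resize(o[0],(400,300)),cv2.resize(o[1],(400,300))]))
```

```text
9.825 [ 0.47028087 -0.23183218  0.33962516] [-0.32497087 -1.23163165 -0.98304491]
```

View pics/b6.png

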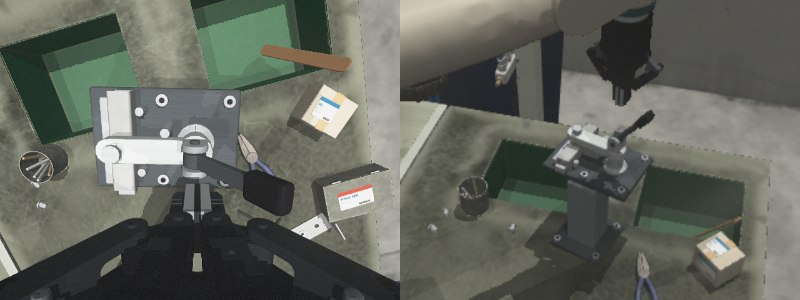

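Request:
arm_command(
  gripper=[0,0,0,0,0,0,0,0,0],
  dp=[
    [0.1,-0.9,0],
    [0.1,-1.8,-0.4],
    [0.1,-2.7,-0.85],
    [0.1,-3.2,-1.1],
    [0.1,-3.65,-1.4],
    [0.1,-4.5,-2.2],
    [0.1,-5.2,-3.0],
    [0.1,-5.8,-3.9],
    [0.1,-6.1,-4.4],
  ],
  turn=[
    [0,0,0],
    [0,0,0],
    [0,0,0],
    [0,0,0],
    [0,0,0],
    [0,0,0],
    [0,0,0],
    [0,0,0],
    [0,0,0],
  ],
)

```text
clock: 11.05
tool_pos: [0.4715, -0.2935, 0.2968]
tool_rot: [-90.1, -0.4, -179.9]
contact_force: [0.0, -2.3, 2.6]
finger_gap: 0.0
```

Run:
```python
from rig import arm
from h import *
s=arm.state();print(s['clock'],s['tool_pos'],s['contact_force'])
o=[arm.capture("wrist"),arm.capture("scene")[180:330,260:460]]
cv2.imwrite("pics/b7.png",np.hstack([cv2.resize(o[0],(400,300)),cv2.resize(o[1],(400,300))]))
```

```text
11.05 [ 0.47145538 -0.29346384  0.29677291] [ 0.01780243 -2.29727663  2.58372985]
```

View pics/b7.png

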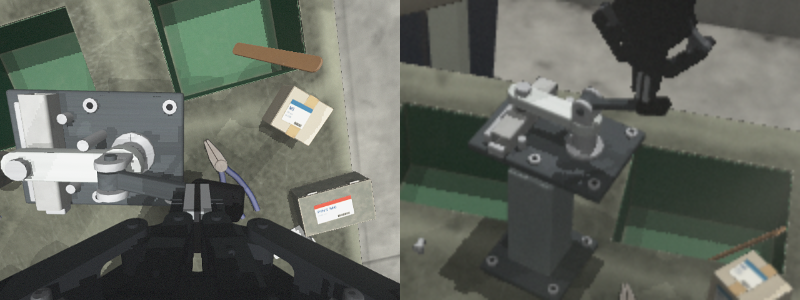

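The fingertip is on the grip and the lever is following; the strap stays at its pin. I'll push it on down to level.

Request:
arm_command(
  gripper=[0,0,0,0,0,0,0,0],
  dp=[
    [0,-0.3,-0.4],
    [0,-0.6,-0.9],
    [0,-0.9,-1.4],
    [0,-1.1,-1.9],
    [0,-1.3,-2.3],
    [0,-1.4,-2.7],
    [0,-1.5,-3.0],
    [0,-1.5,-3.0],
  ],
  turn=[
    [0,0,0],
    [0,0,0],
    [0,0,0],
    [0,0,0],
    [0,0,0],
    [0,0,0],
    [0,0,0],
    [0,0,0],
  ],
)

```text
clock: 12.15
tool_pos: [0.4713, -0.3083, 0.2662]
tool_rot: [-90.1, -0.5, -180.0]
contact_force: [0.4, 0.0, 0.1]
finger_gap: -0.001
```

Request:
arm_command(
  gripper=[0,0,0],
  dp=[
    [0,0,-0.1],
    [0,0,-0.25],
    [0,0,-0.25],
  ],
  turn=[
    [0,0,0],
    [0,0,0],
    [0,0,0],
  ],
)

```text
clock: 12.52
tool_pos: [0.4713, -0.3085, 0.2657]
tool_rot: [-90.0, -0.4, -180.0]
contact_force: [-1.7, 1.5, 8.6]
finger_gap: 0.001
```

Request:
arm_command(
  gripper=[0,0,0,0],
  dp=[
    [0,0,-0.2],
    [0,0,-0.35],
    [0,0,-0.35],
    [0,0,-0.35],
  ],
  turn=[
    [0,0,0],
    [0,0,0],
    [0,0,0],
    [0,0,0],
  ],
)

```text
clock: 13.02
tool_pos: [0.4714, -0.3086, 0.2655]
tool_rot: [-89.9, -0.2, -180.0]
contact_force: [-4.3, 3.0, 13.6]
finger_gap: -0.006
```

The lever is hard on its stop: 14 N, no movement, and the height matches level. I'll retreat and check.

Request:
arm_command(
  gripper=[0,0,0,0,0,0,0,0],
  dp=[
    [0,0,1],
    [0,0,4],
    [0,0,8],
    [-4,0,11],
    [-8,0,11],
    [-10,0,11],
    [-10,0,11],
    [-10,0,11],
  ],
  turn=[
    [0,0,0],
    [0,0,0],
    [0,0,0],
    [0,0,0],
    [0,0,0],
    [0,0,0],
    [0,0,0],
    [0,0,0],
  ],
)

```text
clock: 14.02
tool_pos: [0.3719, -0.3086, 0.3753]
tool_rot: [-89.9, -0.2, -180.0]
contact_force: [-0.3, 0.6, 0.3]
finger_gap: 0.002
```

Run:
```python
from rig import arm
from h import *
s=arm.state();print(s['clock'],s['tool_pos'],s['contact_force'])
o=[]
for c in ["wrist","scene"]:
    im=arm.capture(c);o.append(im)
    for q in ["strap_pivot","strap_nose","lever_axis","lever_grip","tube_center","foot"]:
        r=arm.spot_point(c,q)
        print(c,q,[(np.round(a['at'],4).tolist(),round(a['score'],2)) for a in r[:2]])
cv2.imwrite("pics/b8.png",np.hstack([cv2.resize(o[0],(400,300)),cv2.resize(o[1][180:330,260:460],(400,300))]))
cv2.imwrite("pics/w8.png",o[0])
```

```text
14.025 [ 0.37187881 -0.30862249  0.37534168] [-0.26291513  0.61651754  0.32157003]
wrist strap_pivot [([0.4703, -0.2314, 0.2247], 0.6)]
wrist strap_nose [([0.4757, -0.1461, 0.221], 0.91)]
wrist lever_axis [([0.4669, -0.2324, 0.2567], 0.64)]
wrist lever_grip [([0.4667, -0.3113, 0.2512], 0.72)]
wrist tube_center [([0.4681, -0.2301, 0.2254], 0.47)]
wrist foot []
scene strap_pivot [([0.4632, -0.228, 0.2261], 0.74)]
scene strap_nose [([0.4754, -0.1498, 0.2281], 0.57)]
scene lever_axis [([0.4678, -0.2318, 0.2527], 0.54)]
scene lever_grip [([0.4659, -0.3081, 0.2528], 0.65)]
scene tube_center [([0.4701, -0.1525, 0.1909], 0.62)]
scene foot []
```

View pics/b8.png

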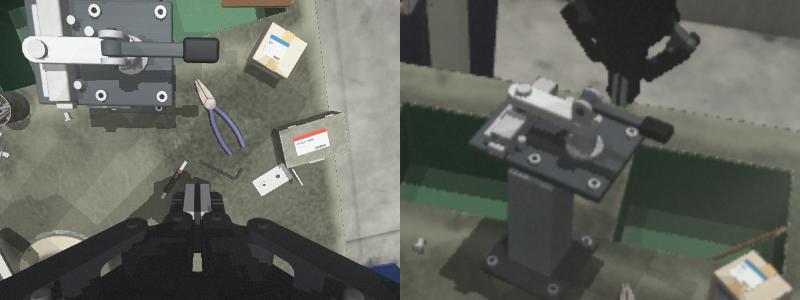

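View pics/w8.png

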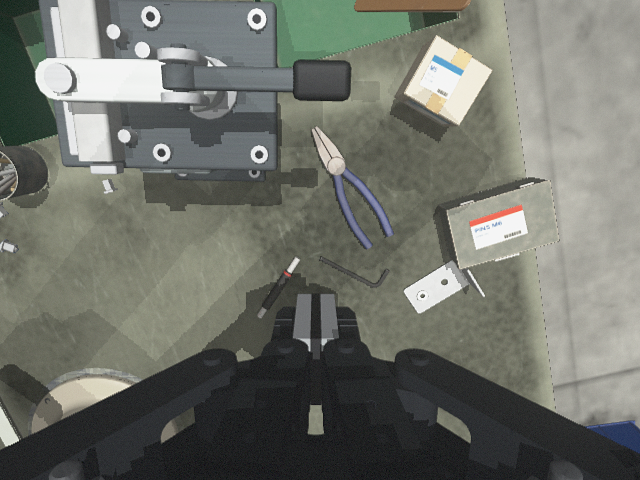

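The lever is level, with its grip at (322,80) and z about 0.252. The strap touches the stop pin at (142,50), the foot is over the tube, and the tube, cup, carton and pliers have not moved. The robot is clear, so I'm handing the job in.

```bash
python3 -c "
from rig import arm
print(arm.sign_off(), arm.state()['clock'])"
```

```text
the job is handed in; nothing more can be done
the job is handed in; nothing more can be done
```

The tube is clamped and the job is handed in, at about 14.6 s of the 51 s allowed. With the fingers shut, I pushed the strap round over the tube to its stop pin, then pushed the cam lever down to level.

- **Strap:** at the stop the force rose to 21 N while the finger moved only 0.3 mm. The last pictures show the strap against the pin and over the tube.
- **Lever:** it took 14 N without moving further. The grip measures about 0.252 m high, against 0.251 m for fully level.
- **Tube, cup, carton and pliers:** the tube appears unmoved in its nest. The carton and pliers also appear unmoved, by eye in the pictures. The cup shows only partly in the last wrist picture, and I did not measure any of the three.
- **Arm:** it stands clear with no contact force, and no reported force was above 23 N.

**Checks that failed or disagreed:**
- The networks did not find the foot in the last pictures. That it presses on the tube is inferred from the strap and lever positions.
- One wrist-camera reading put the tube centre at the strap's pivot, with a low score of 0.47. I took it as wrong because the scene camera still placed the tube in its nest.
- Position readings of the same points differed between cameras by up to about 7 mm.

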